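# Seat the raised tube in the dry-block heater and start it

### The arm

A 6-joint arm with a two-finger parallel gripper is mounted at the origin on a cart in front of the work surface, level with it; the furniture and walls round the work are solid. World frame = base frame: x ahead of the robot, y to its left, z up, the work surface at z = 0. Lengths are in mm, angles in rad, forces in N, time in s.
With the tool pointing down it reaches from about 350 to 975 mm from the base axis. Payload 7.1 kg.
Tool frame: the origin (TCP) lies on the front face of the gripper's body, between the roots of the fingers; the fingertips stand 80 mm ahead of it and the grasp point (between the pads) lies 61 mm ahead of it (env.tips_ahead is the distance from the TCP to the fingertips, in mm); z points along the fingers, y is the line along which they close (so a half turn about z gives the same grasp; the last joint's range is limited). The gripper opens to 88 mm and grips with 3 to 60 N. Pads are 20 mm wide; open, the fingers measure 115 mm over their backs; the gripper's body (75 mm by 178 mm) begins 61 mm behind the grasp point.
Start: joints at [-1.29, 0.423, 1.63, -0, 1.089, -0.019], TCP at [184.599, -597.1, 302.675] pointing down, gripper open.
Joint ranges: [-3, 3], [-0.9, 2.11], [0.09, 2.58], [-1.31, 4.45], [0.11, 2.69], [-2.54, 2.54]. Speed limits (rad/s): [2.39, 2.39, 3.01, 3.14, 3.14, 3.14].

### API

Orientations are given as a unit quaternion [x, y, z, w].
In Python, from station import env, set_gripper, viewer, workorder gives the robot as it stands. Calls block until the motion is done:
- env.reach(position, orientation): joint-space move of the TCP to a pose.
- env.move_l(position, rot=None, rate=150, f_stop=None): straight line of the TCP; rot=None keeps the orientation; rate is the mean speed in mm/s. With f_stop (N) it stops when the force on the tool has changed by that much, and returns True; else False.
- env.move_joints(angles): joint-space move.
- set_gripper(opening): finger opening in mm; the grip force is fixed at half the most; returns when the fingers have stopped.
- env.hold(seconds).
- env.ik(position, orientation): joint angles nearest the present ones, or None.
- env.read_state(): the state.
- viewer.camera(name): name is "side" or "top" or "wrist"; returns the picture (420x560x3 uint8, blue, green, red); there is no depth.
- viewer.camera_params(name): a dict with "fx", "fy", "cx", "cy" (pixels), "pose" (4x4, takes a point from camera to world coordinates); the wrist camera has in their place "tool_from_camera" (4x4, takes a point from camera to tool coordinates, whose origin is the TCP and whose axes are the flange's). Camera axes: x right, y up, looking along -z (the intrinsics and any distortion apply to the point x, -y, -z); pixel columns grow to the right and rows downward; lengths in mm; the calibration is good to about 2 mm. A picture is of the moment at which its call begins: read the wrist's pose just before it. camera_params takes no time and is no camera call.
A pose or a line that the arm cannot do raises env.IKError and nothing moves.
- workorder.sign_off(): hands the job in; it is judged then, once.
The state is a dict: "time_s": time; "qpos": joint angles; "dq": joint speeds; "tau": joint torques, N m; "tool_pos": TCP position; "orientation": TCP orientation; "force": force on the tool from outside, world axes, zero at the start; "wrist_torque": the same for the moment, N m; "width": finger opening in mm; "grip_force": force on a finger pad.
Only numpy, scipy, OpenCV 4.12 (cv2) and the standard library are available. Lean on these libraries where they do the work, as an engineer would, in place of code of your own. Each camera call takes 0.05 s, during which the arm holds its last target. There are 200 camera calls.

### The job

The red-capped tube has ridden up in its well in the dry-block heater, so it would not warm evenly. With the fingertips gently press it straight down by its cap until it is fully home, level with the blue- and white-capped tubes; then press the heater's green start key down lightly, let it spring back and withdraw. Do not grip or lift the tubes, do not press start while the tube is still up, and leave the other two tubes, the two grey temperature keys and the loose things on the bench alone.

Things in the scene. Friction and masses are not known exactly. Their poses are not given: they have to be found in the camera images.
- heater: white dry-block heater fixed on the bench, 200 (x) x 170 (y) x 88 mm high. Origin: centre of its underside; x points from the control panel to the block, z up; turned up to 0.3 rad. Tubes stand in wells at (12, 45), (68, 15), (12, -45) mm, in any order, in the block (top z = 88 mm). Panel x = -100 to -20 mm, z = 60 rising to 80 mm; its keys left to right: grey, grey, green start key
- red_cap (a point): centre of the flat top of the red cap (18 mm across) of the raised glass tube (115 mm long, upright). With the tube fully home this point is 160 mm above the bench, like the other two caps; at the start it is 10 to 18 mm higher
- tube_red (a joint): how far the red-capped tube stands above fully home, m: 0 = home on the well's bottom, grows upwards, 0.010 to 0.018 at the start. It slides straight up and down only, held by a snug fit: it takes about 3 to 5 N to push it and it stays where it is left; at home it stops hard
- blue_cap (a point): centre of the flat top of the blue cap (18 mm across), tube fully home, 160 mm above the bench; leave alone
- tube_blue (a joint): height of the blue-capped tube above fully home, m (0 at the start)
- white_cap (a point): centre of the flat top of the white cap (18 mm across), tube fully home, 160 mm above the bench; leave alone
- tube_white (a joint): height of the white-capped tube above fully home, m (0 at the start)
- key_start_top (a point): centre of the top face of the round green start key, 18 mm across, right-hand key of the panel, at (-79, -46, 70) mm in the heater's frame when released. It stands 5 mm above the panel and moves down square to the panel (14 degrees from vertical)
- key_start (a joint): travel of the start key, m: 0 released, 0.003 fully down, where it takes about 3.5 N; springs back
- key_up_top (a point): centre of the top face of the middle grey temperature key, 18 mm across, 46 mm left of the start key; leave alone
- key_up (a joint): travel of the middle grey key, m: 0 released, 0.003 fully down
- key_down_top (a point): centre of the top face of the left grey temperature key, 18 mm across, 92 mm left of the start key; leave alone
- key_down (a joint): travel of the left grey key, m: 0 released, 0.003 fully down
- vial: loose white-capped vial, 27 mm across, 52 mm high, standing on the bench left of the heater; origin at the centre of its foot; leave alone
- pen: loose blue marker, 138 mm long, 13 mm thick, lying on the bench towards the robot; origin at its middle, on the bench; leave alone
- syringe5: loose clear syringe, 92 mm long, lying on the bench near the front edge; origin at its middle, on the bench; leave alone

How it is judged:
By the outcome, as a careful person would: the job done as asked, in the order asked, and still so for the second after the job is handed in, with the robot touching nothing.
It also fails if it takes over 45 s, if anything falls off the work surface, if the arm or the gripper's body presses on something with over 40 N, if the wrist force passes 120 N, or if a joint passes its speed limit or range.

## Working session

There is one attempt and no reset: what is moved stays moved. The work goes in short steps, each a Python script; the robot and the scene stay as the last script left them, time stands still between calls to the robot, and variables do not carry over. Pictures are saved under pics/ and viewed, at most 10 in all, crops included, and the job is handed in when it is done.

```bash
mkdir -p pics
python3 - <<'E'
from station import env, viewer
import cv2
for n in("top","side"):
    cv2.imwrite(f"pics/{n}0.png",viewer.camera(n))
    p=viewer.camera_params(n);print(n,{k:(v if not hasattr(v,'round') else v) for k,v in p.items()})
s=env.read_state();print(s['time_s'],s['tool_pos'],s['orientation'],s['force'],s['width'])
print(viewer.camera_params("wrist"))
E
```

```text
top {'fx': 512.368656312164, 'fy': 512.368656312164, 'cx': 278.0291883878356, 'cy': 206.77396088300756, 'pose': array([[-7.25425413e-03,  9.86390266e-01, -1.64260824e-01,
         3.40170158e+02],
       [-9.99942872e-01, -8.44506658e-03, -6.55233386e-03,
        -1.17068692e+02],
       [-7.85035194e-03,  1.64203908e-01,  9.86395179e-01,
         1.15280918e+03],
       [ 0.00000000e+00,  0.00000000e+00,  0.00000000e+00,
         1.00000000e+00]])}
side {'fx': 484.80262144551506, 'fy': 484.80262144551506, 'cx': 271.70749865034156, 'cy': 209.23191233946247, 'pose': array([[-8.84454676e-01,  2.89297759e-01, -3.66123931e-01,
         1.58100273e+02],
       [-4.66389139e-01, -5.73066077e-01,  6.73851944e-01,
         4.90959713e+02],
       [-1.48693471e-02,  7.66747728e-01,  6.41776304e-01,
         6.94623506e+02],
       [ 0.00000000e+00,  0.00000000e+00,  0.00000000e+00,
         1.00000000e+00]])}
0.1 [ 184.50256971 -596.72608176  301.96117545] [ 9.88782507e-01  1.49360788e-01 -1.04064458e-04 -7.05522166e-04] [ 0.11654773 -0.05319779  0.58313068] 87.72872584497969
{'fx': 368.2812909061502, 'fy': 368.2812909061502, 'cx': 274.32843804165446, 'cy': 210.60965394530393, 'tool_from_camera': array([[ 3.20859447e-04,  9.52051151e-01,  3.05938724e-01,
         8.30257068e+01],
       [ 9.99999854e-01, -4.38758141e-04,  3.16601939e-04,
        -5.98471904e-01],
       [ 4.35654346e-04,  3.05938578e-01, -9.52051152e-01,
        -8.17097217e+01],
       [ 0.00000000e+00,  0.00000000e+00,  0.00000000e+00,
         1.00000000e+00]])}
```

View pics/top0.png

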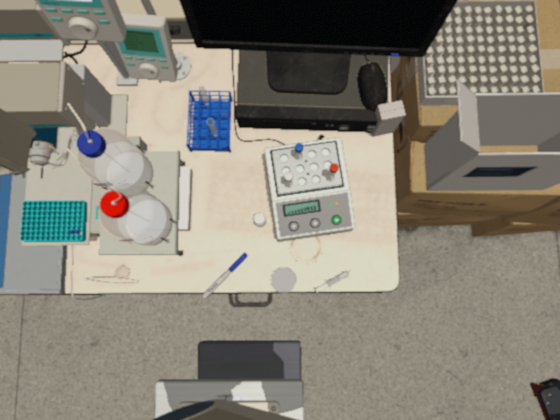

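View pics/side0.png

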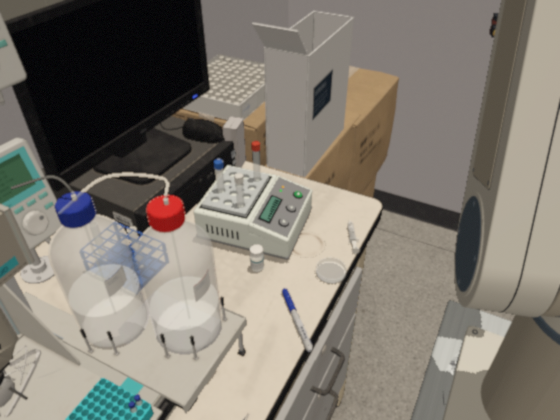

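The top view shows red at (334,168), blue at (299,148), white at (288,178) and the green key at (336,219). In the side view, red is at (256,146) and green at (298,195). I'll measure these with colour masks.

```bash
cat > h.py <<'E'
import numpy as np, cv2
from scipy.spatial.transform import Rotation as R
def mask(im,c):
    h=cv2.cvtColor(im,cv2.COLOR_BGR2HSV)
    if c=='red': return cv2.inRange(h,(0,140,90),(9,255,255))|cv2.inRange(h,(172,140,90),(180,255,255))
    lo,hi={'blue':((105,130,60),(130,255,255)),'green':((45,90,60),(85,255,255))}[c]
    return cv2.inRange(h,lo,hi)
def blobs(im,c,box,amin=10):
    x0,y0,x1,y1=box; m=np.zeros(im.shape[:2],np.uint8); m[y0:y1,x0:x1]=mask(im,c)[y0:y1,x0:x1]
    n,_,st,ce=cv2.connectedComponentsWithStats(m)
    return [(ce[i].round(1),st[i].tolist()) for i in range(1,n) if st[i][4]>=amin]
def ray(p,uv,pose=None):
    P=p['pose'] if pose is None else pose
    d=np.array([(uv[0]-p['cx'])/p['fx'],-(uv[1]-p['cy'])/p['fy'],-1.])
    d=P[:3,:3]@d; return P[:3,3],d/np.linalg.norm(d)
def onz(p,uv,z,pose=None):
    o,d=ray(p,uv,pose); return o+d*(z-o[2])/d[2]
def tri(r):
    A=sum(np.eye(3)-np.outer(d,d) for o,d in r); b=sum((np.eye(3)-np.outer(d,d))@o for o,d in r)
    X=np.linalg.solve(A,b); return X,[np.linalg.norm(np.cross(X-o,d)) for o,d in r]
def wpose(s,p):
    T=np.eye(4);T[:3,:3]=R.from_quat(s['orientation']).as_matrix();T[:3,3]=s['tool_pos'];return T@p['tool_from_camera']
E
python3 - <<'E'
from h import *
from station import viewer
t=cv2.imread('pics/top0.png');s=cv2.imread('pics/side0.png');pt=viewer.camera_params('top');ps=viewer.camera_params('side')
for c in('red','blue','green'):
    a=blobs(t,c,(265,138,355,240));b=blobs(s,c,(195,135,315,240));print(c,a,b)
    if a and b:
        A=max(a,key=lambda q:q[1][4])[0];B=max(b,key=lambda q:q[1][4])[0]
        print(tri([ray(pt,A),ray(ps,B)]),onz(pt,A,{'red':168,'blue':155,'green':70}[c]))
E
```

```text
red [(array([333.5, 167.6]), [330, 164, 8, 8, 50])] [(array([255.2, 145.4]), [251, 140, 9, 11, 83])]
(array([ 580.26302217, -220.5107952 ,  170.39555928]), [np.float64(0.7338460204335735), np.float64(0.7338460204336343)]) [ 581.54165566 -220.48186439  168.        ]
blue [(array([298.5, 147.5]), [295, 144, 8, 8, 42])] [(array([217.8, 163.9]), [213, 159, 11, 10, 75])]
(array([ 627.04711472, -152.79563248,  152.90642905]), [np.float64(0.4867507292265972), np.float64(0.48675072922648815)]) [ 626.90139689 -152.51344389  155.        ]
green [(array([336. , 219.5]), [332, 216, 9, 8, 46])] [(array([297.4, 194.9]), [294, 192, 8, 6, 29])]
(array([ 491.42183615, -234.01596972,   66.30172354]), [np.float64(1.081377855425827), np.float64(1.0813778554257645)]) [ 491.92703306 -233.25531629   70.        ]
```

```bash
cat >> h.py <<'E'
YAW=0.14
def quat(yaw=YAW,tilt=0.0):
    # tool down, tool x along heater x; tilt leans body towards heater -x
    return (R.from_euler('z',yaw)*R.from_euler('y',-tilt)*R.from_euler('x',np.pi)).as_quat()
E
python3 - <<'E'
from h import *
from station import env,viewer,set_gripper
set_gripper(0)
env.move_l([400,-240,400],rate=300)
env.move_l([540,-215,380],rot=quat(),rate=250)
env.hold(.3)
s=env.read_state();p=viewer.camera_params('wrist');im=viewer.camera('wrist');cv2.imwrite('pics/w1.png',im)
np.save('w1.npy',wpose(s,p));print(s['time_s'],s['tool_pos'],s['width'],s['force'],R.from_quat(s['orientation']).as_matrix().round(3))
for c in('red','blue','green'):print(c,blobs(im,c,(0,0,560,420),60))
E
```

```text
4.0417 [ 539.29030757 -215.36289781  380.55239632] 0.16226867766113193 [ 0.32707289  0.45398645 -0.12272497] [[ 0.99   0.139  0.001]
 [ 0.139 -0.99  -0.   ]
 [ 0.001  0.    -1.   ]]
red [(array([286.6, 153.7]), [277, 143, 21, 22, 347])]
blue [(array([59.6, 11. ]), [0, 0, 99, 29, 1867]), (array([210.4,  78.8]), [201, 69, 21, 21, 331]), (array([114.1, 241.8]), [99, 231, 30, 24, 148])]
green [(array([200.4, 188.9]), [186, 183, 32, 16, 308]), (array([283.7, 218.4]), [276, 212, 17, 14, 153])]
```

View pics/w1.png

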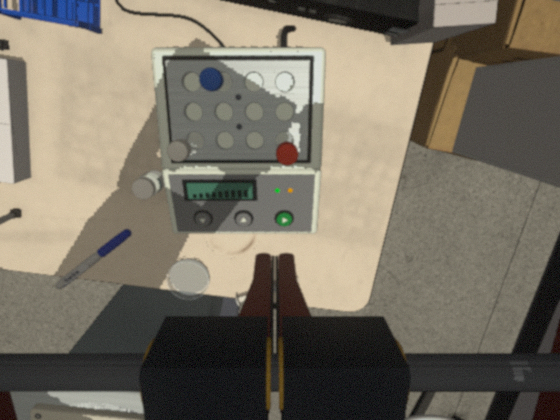

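The wrist view shows red at (287,154), blue at (210,79) and the green key at (284,218). The heater edges are square to the image, and the closed fingers are in view.

Run:
```python
from h import *
from station import viewer
p=viewer.camera_params('wrist');W=np.load('w1.npy')
t=cv2.imread('pics/top0.png');s=cv2.imread('pics/side0.png');pt=viewer.camera_params('top');ps=viewer.camera_params('side')
px={'red':((287,153.5),(333.5,167.6),(255.2,145.4)),'blue':((210.5,79),(298.5,147.5),(217.8,163.9)),'green':((283.7,218.4),(336,219.5),(297.4,194.9))}
O={}
for c,(w,a,b) in px.items():
    X,e=tri([ray(p,w,W),ray(pt,a),ray(ps,b)]);print(c,X.round(1),np.round(e,1))
    z={'red':X[2],'blue':158,'green':69}[c]
    O[c]=[onz(p,w,z,W),onz(pt,a,z)]; print('  wrist/top/side at z',z,*[q.round(1) for q in O[c]],onz(ps,b,z).round(1))
for i in 0,1:
    for a,b,h in(('red','blue',(56,60)),('green','blue',(147,61)),('green','red',(91,1))):
        v=O[b][i]-O[a][i];print(i,a,b,'yaw',round(np.arctan2(v[1],v[0])-np.arctan2(h[1],h[0]),3),'len',round(np.hypot(*v[:2]),1),round(np.hypot(*h),1))
```

```text
red [ 578.8 -219.7  172. ] [1.5 1.7 0.8]
  wrist/top/side at z 172.04358850953417 [ 577.3 -219.7  172. ] [ 580.6 -220.1  172. ] [ 578.2 -218.4  172. ]
blue [ 625.7 -152.2  154.1] [1.4 1.4 0.5]
  wrist/top/side at z 158 [ 624.3 -152.9  158. ] [ 626.  -152.4  158. ] [ 622.1 -146.8  158. ]
green [ 490.1 -232.9   68.6] [1.4 2.  1.1]
  wrist/top/side at z 69 [ 488.7 -232.8   69. ] [ 492.1 -233.4   69. ] [ 488.9 -231.2   69. ]
0 red blue yaw 0.139 len 81.7 82.1
0 green blue yaw 0.139 len 157.4 159.2
0 green red yaw 0.135 len 89.6 91.0
1 red blue yaw 0.159 len 81.5 82.1
1 green blue yaw 0.15 len 156.5 159.2
1 green red yaw 0.138 len 89.5 91.0
```

The estimates agree to about 2 mm and the spacings match. Now pressing the red cap.

Run:
```python
from h import *
from station import env,viewer
q=quat();x,y=578.5,-219.8;t=env.tips_ahead
env.move_l([x,y,200+t],rot=q,rate=200)
env.hold(.3);f0=env.read_state()['force']
def rep(m):
    s=env.read_state();print(m,round(s['time_s'],2),(s['tool_pos']-[x,y,t]).round(2),(s['force']-f0).round(2))
rep('above')
print(env.move_l([x,y,155+t],rate=30,f_stop=1.5));rep('contact')
print(env.move_l([x,y,157+t],rate=12,f_stop=9));rep('pressed')
```

```text
above 5.08 [ 1.4000e-01 -1.6000e-01  2.0118e+02] [0. 0. 0.]
True
contact 5.92 [-3.5000e-01  1.2000e-01  1.7615e+02] [-0.58 -0.33  0.85]
True
pressed 7.17 [-2.2000e-01  8.0000e-02  1.6034e+02] [-1.29  0.2   5.98]
```

Run:
```python
from h import *
from station import env,viewer
x,y=578.5,-219.8;t=env.tips_ahead
def rep(m):
    s=env.read_state();print(m,round(s['time_s'],2),(s['tool_pos']-[x,y,t]).round(2),s['force'].round(2))
rep('now')
print(env.move_l([x,y,156+t],rate=8,f_stop=7));rep('more')
env.move_l([x,y,205+t],rate=120);env.hold(.2);rep('up')
env.move_l([540,-215,380],rate=250);env.hold(.3)
s=env.read_state();p=viewer.camera_params('wrist');W=wpose(s,p);im=viewer.camera('wrist')
sd=viewer.camera('side');tp=viewer.camera('top');cv2.imwrite('pics/side1.png',sd)
cv2.imwrite('pics/s1c.png',cv2.resize(np.hstack([cv2.imread('pics/side0.png')[130:250,190:320],sd[130:250,190:320]]),None,fx=3,fy=3,interpolation=cv2.INTER_CUBIC))
rep('end')
for c in('red','blue'):
    a=max(blobs(im,c,(180,60,330,240)),key=lambda b:b[1][4]);print(c,a,blobs(sd,c,(195,135,315,240)))
    print(onz(p,a[0],158,W).round(1))
```

```text
now 7.17 [-2.2000e-01  8.0000e-02  1.6034e+02] [0.07 0.48 5.23]
True
more 7.42 [-2.0000e-01  1.0000e-01  1.6036e+02] [-1.85  0.37  5.94]
up 8.14 [-4.4000e-01  1.7000e-01  2.0393e+02] [-0.08  1.15 -0.18]
end 9.15 [-38.45   4.83 299.31] [ 0.34 -0.34  0.18]
red (array([287.3, 150.2]), [278, 140, 20, 21, 315]) [(array([255.6, 153.2]), [252, 149, 9, 10, 73])]
[ 577.6 -219.1  158. ]
blue (array([211.4,  78. ]), [202, 68, 20, 21, 335]) [(array([218. , 164.1]), [214, 160, 10, 9, 68])]
[ 624.3 -152.8  158. ]
```

View pics/s1c.png

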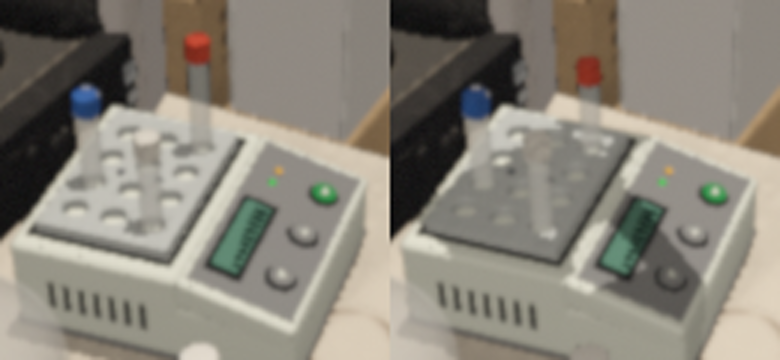

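The red cap stopped hard at 160.4 mm and is now level with blue: in the crop it moved down to match. Next is the start key, pressed square to the panel.

```bash
cat > k.py <<'E'
from h import *
from station import env,viewer
q=quat(YAW,np.radians(14));t=env.tips_ahead
n=-R.from_quat(q).as_matrix()[:,2]
K=np.array([488.5,-232.8,70.])
P=lambda d:K+n*(t+d)   # tip d above released key face
def rep(m):
    s=env.read_state();e=s['tool_pos']-P(0);f=s['force']
    print(m,round(s['time_s'],2),'d',round(e@n,2),'lat',np.linalg.norm(e-(e@n)*n).round(2),f.round(2),'Fn',round(f@n,2))
E
python3 - <<'E'
from k import *
print(n.round(3))
env.move_l(P(60),rot=q,rate=200);env.move_l(P(8),rate=80);env.hold(.3);rep('hover')
s=env.read_state();p=viewer.camera_params('wrist');
print(env.move_l(P(-4.5),rate=8,f_stop=5));rep('press')
cv2.imwrite('pics/w2.png',viewer.camera('wrist'))
rep('pressed')
E
```

```text
[-0.24  -0.034  0.97 ]
hover 11.38 d 8.39 lat 0.22 [-0.33 -0.28 -0.64] Fn -0.53
True
press 12.57 d -2.4 lat 0.01 [-1.71  0.13  5.95] Fn 6.17
pressed 12.62 d -2.4 lat 0.03 [-0.33  0.4   5.84] Fn 5.73
```

View pics/w2.png

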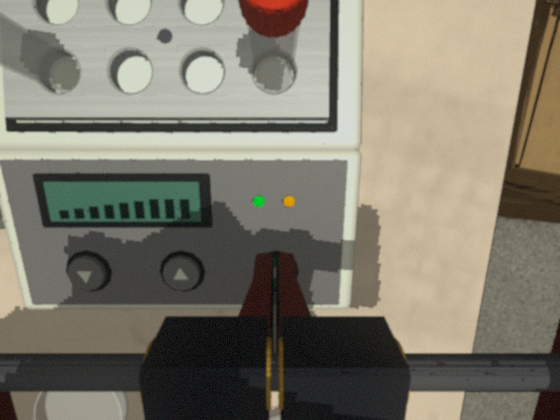

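The fingertips sit on the green key and the grey keys are clear. I'll nudge once to confirm it has bottomed, then release in steps to check spring-back.

Run:
```python
from k import *
print(env.move_l(P(-5),rate=6,f_stop=3));rep('nudge');env.hold(.2);rep('hold')
for d in(-2.5,-1.8,-1.2,-.6,0,.6,1.2):
    env.move_l(P(d),rate=8);env.hold(.1);rep(d)
env.move_l(P(60),rate=80);env.move_l([400,-240,400],rot=quat(),rate=250);env.hold(.3);rep('out')
sd=viewer.camera('side');tp=viewer.camera('top')
c=lambda im,a,b,e,f:cv2.resize(im[b:f,a:e],(390,360),interpolation=cv2.INTER_CUBIC)
cv2.imwrite('pics/end.png',np.hstack([c(sd,190,130,320,250),c(tp,200,125,365,295)]))
for k in('red','blue','green'):print(k,blobs(sd,k,(195,135,315,240)))
```

```text
True
nudge 12.83 d -2.42 lat 0.04 [-2.89 -0.02  6.23] Fn 6.74
hold 13.03 d -2.43 lat 0.04 [-1.35  0.03  6.15] Fn 6.29
-2.5 13.38 d -2.39 lat 0.07 [-2.44 -0.29  5.42] Fn 5.85
-1.8 13.73 d -1.85 lat 0.05 [-0.52 -0.1   3.73] Fn 3.75
-1.2 14.08 d -1.22 lat 0.04 [-0.61  0.65  2.13] Fn 2.19
-0.6 14.43 d -0.6 lat 0.03 [ 0.23 -0.53  2.52] Fn 2.4
0 14.78 d -0.0 lat 0.04 [-1.12 -0.93  1.22] Fn 1.48
0.6 15.13 d 0.59 lat 0.04 [-0.5  -0.23  1.14] Fn 1.24
1.2 15.48 d 1.11 lat 0.22 [ 0.48 -0.28 -0.48] Fn -0.57
out 17.62 d 260.82 lat 8.41 [-0.57  0.35 -0.36] Fn -0.22
red [(array([255.7, 152.6]), [252, 148, 9, 10, 82])]
blue [(array([217.8, 163.8]), [213, 159, 11, 10, 75])]
green [(array([297.4, 194.9]), [294, 192, 8, 6, 29])]
```

View pics/end.png

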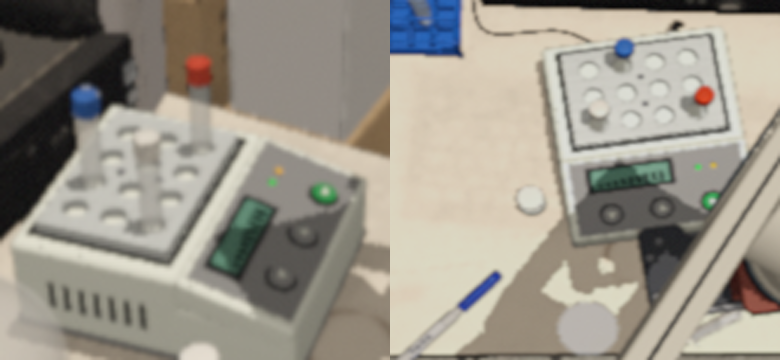

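The red tube is level with the others. The key travelled about 3 mm to its stop and sprang back, and nothing else moved.

```bash
python3 -c "
from station import workorder;print(workorder.sign_off())"
```

```text
the job is handed in; nothing more can be done
None
```

I pressed the red-capped tube down to its hard stop, level with the other two, then pressed the start key fully once; it sprang back, the arm withdrew clear, and the job is handed in at about 18 s.

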